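Index the counter carousel and present the notched price plate

TASK

Turn the counter carousel a quarter turn anticlockwise (seen from above) by its brass peg until it clicks into its detent, which brings the clear acrylic price plate out from under the canopy; then lift the plate out of its wooden stand by its clear part (the notched corner marks the frosted, labelled end: keep the fingers off that). Finish while still holding the plate, label face turned up (slanting about 45 degrees or flatter) with its frosted end over the middle of the checking mat, some 20 cm above it, and keep it still there. Leave the carousel in its detent with the stand and both jam jars standing on it, and do not shift or tip the other things on the counter.

Things in the scene. Friction and masses are not known exactly. Their poses are not given: they have to be found in the camera images.
- carousel_base: Fixed carousel base; origin on the counter at the turning axis, z up. Carries a wooden turntable, 300 mm diameter, top 30 mm up; four bays 95 mm from the axis on its +x, +y, -x, -y sides. On its +x side a clear back panel (150 mm wide, inner face at x = 166 mm, 120 mm high) and a clear canopy (x 30 to 172, y -75 to 75 mm, 115 to 120 mm up) over the bay where the plate starts.
- carousel (a joint): Turntable angle, rad, growing anticlockwise seen from above. Starts at 0 in one detent; the other is a quarter turn on, at 1.571. A spring draws it to the nearer detent (at most about 2 N at the peg; past half way, to the second). Well damped: turning at 0.1 m/s at the peg takes 3 to 5 N. Stops at -0.06 and 1.69.
- peg (a point): Centre of the top of the upright round brass peg (16 mm diameter, 55 mm tall, top 85 mm above the counter) that stands on the turntable 130 mm from the axis: at 135 degrees from the base's +x axis at joint 0, at 225 degrees after the quarter turn. It turns with the turntable.
- bay (a point): Middle of the turntable bay (on its top surface, 95 mm from the axis) on which the wooden stand starts; turns with the turntable, from the base's +x side to its +y side.
- stand: Loose light-wood ticket stand, 80 mm diameter, 26 mm high, 200 to 330 g, origin at the centre of its underside. A slot along its x axis (9.5 mm wide, 56 mm long, 18 mm deep, floor 8 mm above the underside) holds the plate upright.
- plate: Acrylic plate 110 mm long (x), 8 thick (y), 60 high (z), 50 to 90 g, on edge in the slot, any heading; origin mid lower edge. Clear, tinted, x -55 to +15; frosted white x +15 to +55, top corner there notched 12 x 12 mm (x over 43, z over 48). Label (blue bars) on the frosted part's +y face: looking along the standing plate from clear to notched end, it is on the left.
- plate_label (a point): Middle of the label, on the +y face of the plate, 35 mm from the plate's middle towards the frosted end and 26 mm above its lower edge.
- mat: Fixed black rubber checking mat, 160 x 160 mm, 4 mm thick, with a green ring of 110 mm diameter; origin under its centre.
- jam_red: Jar of red jam, 60 mm diameter, 62 mm high, on the turntable, origin at the centre of its underside. Rides along.
- jam_amber: Jar of amber jam, 60 mm diameter, 62 mm high, on the turntable, origin at the centre of its underside. Rides along.
- bowl: White bowl, 130 mm diameter, 50 mm high, origin at the centre of its underside. Leave alone.
- spray: Bottle of cleaner, 56 mm diameter, 150 mm high, green cap, origin at the centre of its underside. Leave alone.
- bell: Steel counter bell, 80 mm diameter, 52 mm high, origin at the centre of its underside. Leave alone.

How it is judged:
On the way, in this order (a step that is already met when the one before it is completed fails the run):
1. the carousel has been turned a quarter turn and rests in its second detent, the plate still in its stand (value of joint carousel between 1.4808 and 1.6608 rad and velocity of joint carousel between -0.1 and 0.1 rad/s and distance between plate and stand below 0.03 m), for 0.3 s.
2. the plate has been lifted clear of its stand in the fingers (height (world z) of plate above 0.09 m and contact force between the fingers and plate above 0.5 N and contact force between plate and stand below 0.05 N), for 0.2 s.
At the end, for the whole second after the job is handed in: Plate held still by its clear part (grip centre 8 mm or more off the frosting), label within 57 deg of straight up, its middle within 55 mm of the mat's centre, 140-320 mm up; carousel within 0.09 rad of the detent, stand and jars upright on it; other things upright, moved under 30 mm (value of joint carousel between 1.4808 and 1.6608 rad and contact force between the fingers and plate above 0.5 N and height (world z) of plate_label between 0.14 and 0.32 m and horizontal distance between plate_label and mat below 0.055 m and angle between plate's own y axis and vertical below 1 rad and x of the grasp point in the frame of plate below 0.007 m and linear speed of plate below 0.03 m/s and contact force between plate and stand below 0.05 N and distance between stand and bay below 0.03 m and angle between stand's own z axis and vertical below 0.1 rad and angle between each of jam_red, jam_amber, bowl, spray, bell's own z axis and vertical below 0.15 rad and horizontal distance between each of jam_red, jam_amber and carousel_base below 0.13 m and height (world z) of each of jam_red, jam_amber above 0.02 m and distance of each of bowl, spray, bell from where it was at the start of the episode below 0.03 m); the arm keeps its last pose, push and grip.
It fails at once if a jar, the stand or a bystander was tipped over (angle between any of jam_red, jam_amber, stand, bowl, spray, bell's own z axis and vertical above 0.6 rad).
It fails at once if the plate was squeezed on its frosted end (contact force between the fingers and plate above 2 N and x of the grasp point in the frame of plate above 0.015 m and distance between the grasp point and plate below 0.12 m).
It also fails if it takes over 61 s, if anything falls off the work surface, if the arm or the gripper's body presses on something with over 40 N, if the wrist force passes 120 N, or if a joint passes its speed limit or range.

ROBOT

A 6-joint arm with a two-finger parallel gripper is mounted at the origin on the work surface. World frame = base frame: x ahead of the robot, y to its left, z up, the work surface at z = 0. Lengths are in m, angles in rad, forces in N, time in s.
With the tool pointing down it reaches from about 0.375 to 0.9 m from the base axis. Payload 3.1 kg.
Tool frame: the origin (TCP) lies on the centre line of the jaws, within the pads' length; the fingertips stand 22 mm ahead of it and the grasp point (between the pads) lies 3 mm ahead of it; z points along the fingers, x is the direction in which the jaws open and shut, and the axes are right-handed (so a half turn about z gives the same grasp; the last joint's range is limited). The gripper opens to 87 mm and grips with 3 to 60 N. Pads are 19 mm wide; open, the fingers measure 117 mm over their backs; the gripper's body (75 mm by 190 mm) begins 51 mm behind the grasp point.
Start: joints at [-1.337, 0.527, 1.433, -0, 1.181, -0.178], TCP at [0.251, -0.572, 0.245] pointing down, gripper open.
Joint ranges: [-3.08, 3.08], [-0.75, 2.2], [0.22, 2.44], [-1.43, 4.57], [0, 2.65], [-2.85, 2.85]. Speed limits (rad/s): [2.79, 2.79, 3.14, 3.14, 3.14, 3.14].

INTERFACE

Orientations are given as a unit quaternion [x, y, z, w].
In Python, from rig import robot, camera, order gives the robot as it stands.
- The arm moves only by the shell command python3 -m pendant 'ROWS' [OPENING] [FORCE]. ROWS is JSON, a list of rows, each a list of 2 entries, a list of its own where there are three numbers: the shift along the tool's x, y, z in mm, then the turn about the tool's z in degrees. A call has 1 to 8 rows; each row shifts and turns the commanded pose from where the row before left it, along the tool's axes as they then stand; what a row does not reach is not made up. A row lasts 1/8 s, in which the tool goes at most 62.5 mm and 10.7 degrees, less where a joint would pass 70% of its speed; a pose out of reach is approached as far as the arm can. A call with a gripper value outside its range is refused whole. OPENING is the finger opening in mm, from 0 to 87, set as the call begins (- or left out, the last holds). The fingers move at their own pace and stop on an object; FORCE is the grip in N (left out, the last holds). Time passes only in rows, so rows that do not move let the fingers close. It gives the time, the measured TCP pose, the force and the opening at its end, in the units of the state.
- robot.get_obs(): the state, without advancing time (a new reading comes with each control period).
- camera(name): name is "scene" or "top"; returns a dict with "pixels" (384x512x3 uint8, blue, green, red), "mtx" (3x3 intrinsics, pixels), "R" (3x3) and "t" (3): a world point X has camera coordinates R X + t. Camera axes: x right, y down, z forward; pixel columns grow to the right and rows downward; lengths in m; the calibration is good to about 2 mm. A picture is of the moment at which its call begins. There is no depth.
- order.hand_in(): hands the job in, once; it reports no verdict.
The state is a dict: "time": time; "q": joint angles; "joint_velocities": joint speeds; "joint_torque": joint torques, N m; "position": TCP position; "tool_rot": TCP orientation; "ft_force": force on the tool from outside, world axes, zero at the start; "moment": the same for the moment, N m; "grip_width": finger opening in m.
Only numpy, scipy, OpenCV 4.12 (cv2) and the standard library are available. Lean on these libraries where they do the work, as an engineer would, in place of code of your own. Each camera call takes 0.05 s, during which the arm holds its last target. There are 200 camera calls.

## Working session

There is one attempt and no reset: what is moved stays moved. The work goes in short steps, Python scripts to look and compute and a shell command to move; the robot and the scene stay as the last step left them, time stands still between calls to the robot, and variables do not carry over. Pictures are saved under pics/ and viewed, about 8 in all and at most 12, crops included, and the job is handed in when it is done.

```bash
mkdir -p pics; ls; python3 - <<'E'
from rig import robot,camera
import cv2,numpy as np
print(robot.get_obs())
for n in ("scene","top"):
    c=camera(n); cv2.imwrite(f"pics/{n}0.png",cv2.resize(c["pixels"],(768,576),interpolation=cv2.INTER_CUBIC)); print(n,c["mtx"].tolist(),c["R"].tolist(),c["t"].tolist())
E
```

```text
pics
{'time': 0.0, 'q': array([-1.33650511e+00,  5.28444174e-01,  1.43390378e+00, -2.35331272e-06,
        1.18139975e+00, -1.78464951e-01]), 'joint_velocities': array([-0.00161657, -0.0012972 ,  0.0011178 , -0.00187889,  0.00038968,
        0.00140041]), 'joint_torque': array([ 1.17310148e-03, -4.40034878e+01, -1.76591313e+01,  6.34275028e-02,
        5.82357065e-02, -1.58115504e-04]), 'position': array([ 0.2505939 , -0.57181133,  0.24358463]), 'tool_rot': array([ 8.36999027e-01, -5.47203315e-01, -7.83641530e-04, -7.39573397e-04]), 'ft_force': array([ 0.53610168, -0.656528  , -0.47112748]), 'moment': array([-0.00836548, -0.01993603, -0.00742689]), 'grip_width': 0.08721197972096224}
scene [[416.04010998869865, 0.0, 247.2382337437521], [0.0, 416.04010998869865, 196.0827226583611], [0.0, 0.0, 1.0]] [[0.88438422185236, 0.46651052986207053, -0.015247087144978523], [0.26227919859678384, -0.5237044903487228, -0.8105203444528788], [-0.386101243357264, 0.7128124103271455, -0.5855119960868267]] [-0.47153313713219325, -0.19109665132143613, 1.552851834158019]
top [[390.85237078145565, 0.0, 255.87321315602952], [0.0, 390.85237078145565, 191.0331790057476], [0.0, 0.0, 1.0]] [[-0.014994234943397631, -0.9998245761975543, -0.0112245155727607], [-0.9955260381095609, 0.01597526284436346, -0.09312732371830769], [0.09329030155564495, 0.009777924546367344, -0.9955909359908929]] [-0.11751791030684593, 0.6084034132438715, 1.2246506037062292]
```

View pics/scene0.png

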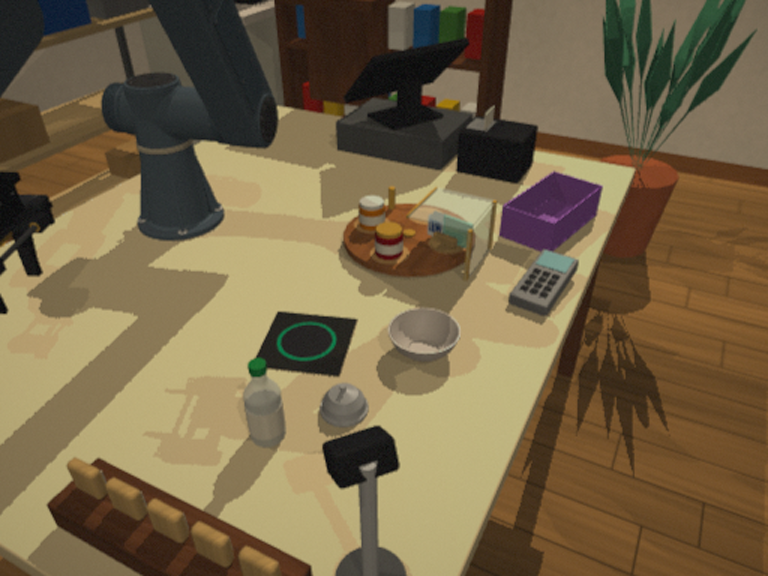

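View pics/top0.png

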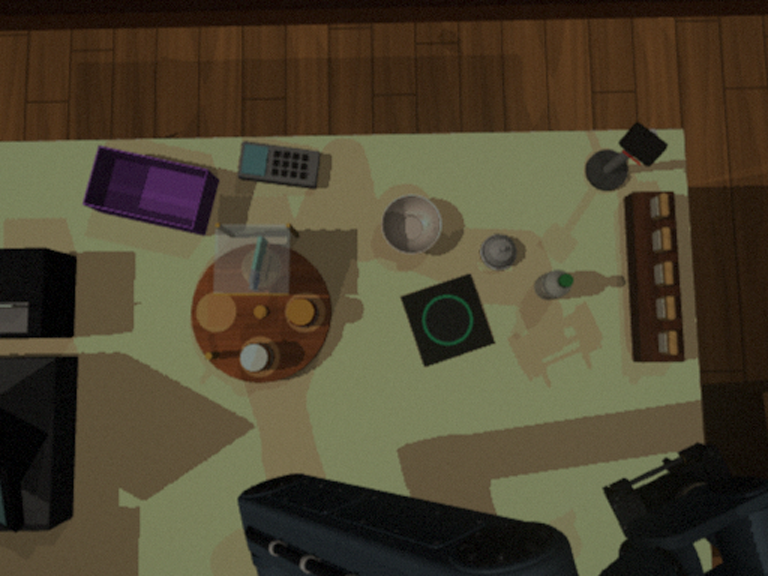

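Scene view: carousel around (410,238), with the plate under the canopy at about (455,232). Top view: hub (261,312), peg about (209,356), jars (301,311) and (254,357), plate (259,262), mat centre (447,320), bowl (412,224).

```bash
cat > h.py <<'E'
import numpy as np,cv2
from rig import robot,camera
from scipy.spatial.transform import Rotation as Ro
def ray(c,u,v,z):
    K,R,t=map(np.array,(c["mtx"],c["R"],c["t"]))
    d=R.T@np.linalg.solve(K,[u,v,1.]); o=-R.T@t
    return o+d*(z-o[2])/d[2]
def proj(c,X):
    p=np.array(c["mtx"])@(np.array(c["R"])@np.array(X)+c["t"]); return p[:2]/p[2]
def crop(c,x0,y0,x1,y1,s,name):
    im=c["pixels"][y0:y1,x0:x1]; cv2.imwrite("pics/"+name,cv2.resize(im,None,fx=s,fy=s,interpolation=cv2.INTER_CUBIC))
E
python3 - <<'E'
from h import *
c=camera("top");s=camera("scene")
# both crops side by side
a=cv2.resize(c["pixels"][140:265,115:235],None,fx=3.3,fy=3.3,interpolation=cv2.INTER_CUBIC)
b=cv2.resize(s["pixels"][120:190,220:340],None,fx=3.3,fy=3.3,interpolation=cv2.INTER_CUBIC)
h=np.zeros((a.shape[0],a.shape[1]+b.shape[1],3),np.uint8);h[:,:a.shape[1]]=a;h[:b.shape[0],a.shape[1]:]=b
h=cv2.convertScaleAbs(h,alpha=1.5);cv2.imwrite("pics/crop1.png",h);print(h.shape)
for n,u,v,z in (("disc",261,312,.03),("peg",209,356,.085),("mat",447,320,.004),("bowl",412,224,.05),("bell",499,251,.05),("spraycap",566,281,.15),("canL",214,291,.12),("canR",290,292,.12),("amb",301,311,.062),("wht",254,357,.062),("p1",262,236,.098),("p2",256,288,.098)): print(n,ray(c,u/1.5,v/1.5,z).round(3))
E
```

```text
(412, 792, 3)
disc [0.556 0.135 0.03 ]
peg [0.466 0.228 0.085]
mat [ 0.534 -0.262  0.004]
bowl [ 0.737 -0.189  0.05 ]
bell [ 0.676 -0.371  0.05 ]
spraycap [ 0.6   -0.478  0.15 ]
canL [0.594 0.209 0.12 ]
canR [0.59  0.058 0.12 ]
amb [0.555 0.045 0.062]
wht [0.462 0.142 0.062]
p1 [0.707 0.119 0.098]
p2 [0.601 0.131 0.098]
```

View pics/crop1.png

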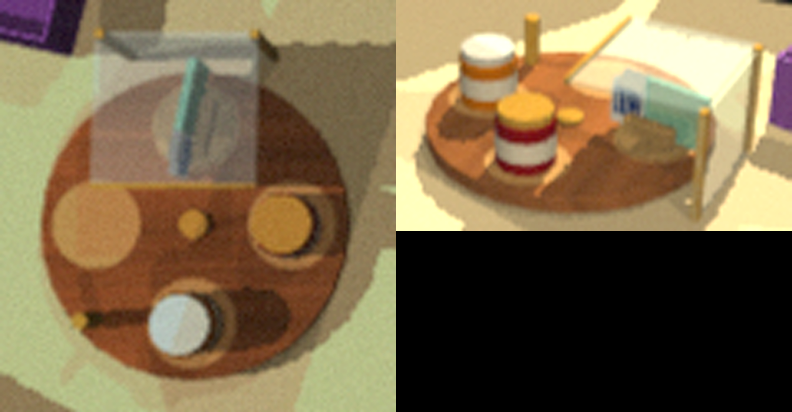

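Crop: the frosted, labelled end (blue bars) points to the axis/robot (crop 180,160) and the clear end points outward (195,65). The label face looks towards -y. After the turn it will look towards +x. 

The tool can only shift and turn about its vertical axis, so I plan to:
1. Turn the peg.
2. Lift the plate and stand it on the mat.
3. Topple it label-up.
4. Regrip it across its 60 mm width on the clear part.

```bash
cat >> h.py <<'E'
def go(x,y,z,head=None):
    o=robot.get_obs(); R=Ro.from_quat(o["tool_rot"]).as_matrix()
    h=np.degrees(np.arctan2(R[1,0],R[0,0]))
    print("t %.2f"%o["time"],"pos",o["position"].round(4),"head %.1f"%h,"F",o["ft_force"].round(1),"grip %.1f"%(o["grip_width"]*1e3),"tilt",R[:,2].round(3))
    print("shift(mm)",(R.T@(np.array([x,y,z])-o["position"])*1e3).round(1),"turn",None if head is None else round(-((head-h+180)%360-180),1))
E
python3 -m pendant '[[[0,0,0],-10],[[0,0,0],-10],[[0,0,0],-10],[[0,0,0],-10],[[0,0,0],-10],[[0,0,0],-10],[[0,0,0],-10],[[0,0,0],-10]]' 40 20
python3 -c "
from h import *
go(.468,.226,.2,44)"
```

```text
time: 1.2
position: [0.2507, -0.5723, 0.2443]
tool_rot: [0.993, 0.122, -0.0, -0.0]
ft_force: [-0.3, -0.4, 0.7]
grip_width: 0.0402
t 1.20 pos [ 0.2507 -0.5723  0.2443] head 14.0 F [-0.3 -0.4  0.7] grip 40.2 tilt [-0.     0.001 -1.   ]
shift(mm) [ 403.7 -722.1   44.7] turn -30.0
```

```bash
python3 -m pendant '[[[50,0,0],-10],[[50,0,0],-10],[[40,-20,0],-10],[[40,-40,0],0],[[40,-40,0],0],[[40,-40,0],0],[[40,-40,0],0],[[40,-40,0],0]]' 40 20 | head -2
python3 -c "
from h import *
go(.468,.226,.2,44)"
```

```text
time: 2.2
position: [0.3738, -0.2173, 0.2446]
t 2.20 pos [ 0.3738 -0.2173  0.2446] head 43.6 F [0.9 0.5 1.3] grip 39.8 tilt [ 0. -0. -1.]
shift(mm) [ 373.9 -256.    44.6] turn -0.4
```

```bash
python3 -m pendant '[[[47,-32,5],0],[[47,-32,5],0],[[47,-32,5],0],[[47,-32,5],0],[[47,-32,5],0],[[47,-32,5],0],[[47,-32,5],0],[[45,-32,5],0]]' | head -1
python3 -m pendant '[[[0,0,0],0],[[0,0,0],0]]' | head -1
python3 - <<'E'
from h import *
go(.468,.226,.068,44)
c=camera("top");s=camera("scene")
a=cv2.resize(c["pixels"][170:265,100:220],None,fx=3.3,fy=3.3,interpolation=cv2.INTER_CUBIC)
b=cv2.resize(s["pixels"][100:195,220:340],None,fx=3.3,fy=3.3,interpolation=cv2.INTER_CUBIC)
h=cv2.convertScaleAbs(np.hstack([a,b]),alpha=1.4);cv2.imwrite("pics/crop2.png",h)
# peg top in first scene picture px (532,18)/3.3+(220,120)
print("peg from scene0",ray(s,220+532/3.3,120+18/3.3,.085).round(4), "expected px tcp", proj(s,[.468,.226,.085]).round(1))
E
```

```text
time: 3.2
time: 3.45
t 3.45 pos [0.4673 0.224  0.2043] head 43.7 F [ 0.  -1.   0.2] grip 39.8 tilt [-0.001 -0.001 -1.   ]
shift(mm) [  2.1  -0.9 136.3] turn -0.3
peg from scene0 [0.8534 0.405  0.085 ] expected px tcp [260.3 124.4]
```

View pics/crop2.png

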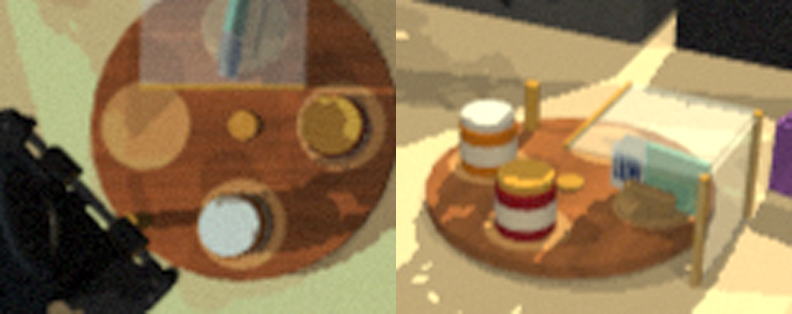

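Both views put the peg where expected: scene pixel (261,125) against a predicted (260,124). I'll go down around it and grip.

```bash
python3 -m pendant '[[[2,-1,30],0],[[0,0,35],0],[[0,0,30],0],[[0,0,20],0],[[0,0,20],0],[[0,0,0],0],[[0,0,0],0]]'
python3 -m pendant '[[[0,0,0],0],[[0,0,0],0],[[0,0,0],0],[[0,0,0],0]]' 10 25
python3 - <<'E'
from h import *
go(.468,.226,.068,44)
E
```

```text
time: 4.42
position: [0.4693, 0.2257, 0.0703]
tool_rot: [0.929, 0.371, 0.0, 0.0]
ft_force: [-0.1, -0.3, -0.1]
grip_width: 0.0401
time: 4.92
position: [0.4692, 0.2267, 0.07]
tool_rot: [0.928, 0.372, 0.001, 0.0]
ft_force: [0.6, -0.5, 3.2]
grip_width: 0.0153
t 4.92 pos [0.4692 0.2267 0.07  ] head 43.7 F [ 0.6 -0.5  3.2] grip 15.3 tilt [ 0.001  0.    -1.   ]
shift(mm) [-1.4 -0.3  2. ] turn -0.3
```

```bash
for i in 1; do python3 -m pendant '[[[-8.5,0.3,0],-3.75],[[-8.5,0.3,0],-3.75],[[-8.5,0.3,0],-3.75],[[-8.5,0.3,0],-3.75],[[-8.5,0.3,0],-3.75],[[-8.5,0.3,0],-3.75],[[-8.5,0.3,0],-3.75],[[-8.5,0.3,0],-3.75]]'; done
python3 - <<'E'
from h import *
p=robot.get_obs()["position"]; a=np.array([.556,.135]); print(np.hypot(*(p[:2]-a)),np.degrees(np.arctan2(*(p[:2]-a)[::-1])))
E
```

```text
time: 5.92
position: [0.4365, 0.1694, 0.0701]
tool_rot: [0.8, 0.6, 0.003, 0.001]
ft_force: [3.7, 2.7, 0.1]
grip_width: 0.0155
0.12434605692255278 163.92508998628497
```

```bash
python3 -m pendant '[[[-8.5,0.3,0],-3.75],[[-8.5,0.3,0],-3.75],[[-8.5,0.3,0],-3.75],[[-8.5,0.3,0],-3.75],[[-8.5,0.3,0],-3.75],[[-8.5,0.3,0],-3.75],[[-8.5,0.3,0],-3.75],[[-8.5,0.3,0],-3.75]]' | tail -2;  python3 -m pendant '[[[-8.5,0.3,0],-3.75],[[-8.5,0.3,0],-3.75],[[-8.5,0.3,0],-3.75],[[-8.5,0.3,0],-3.75],[[-8.5,0.3,0],-3.75],[[-8.5,0.3,0],-3.75],[[-8.5,0.3,0],-3.75],[[-8.5,0.3,0],-3.75]]'; python3 -m pendant '[[[0,0,0],0],[[0,0,0],0]]'
python3 - <<'E'
from h import *
p=robot.get_obs()["position"]; a=np.array([.556,.135]); print(np.hypot(*(p[:2]-a)),np.degrees(np.arctan2(*(p[:2]-a)[::-1])))
E
```

```text
ft_force: [7.7, 4.1, -3.6]
grip_width: 0.0153
time: 7.92
position: [0.4734, 0.0444, 0.0702]
tool_rot: [0.395, 0.919, 0.005, 0.008]
ft_force: [15.0, 20.6, -7.7]
grip_width: 0.015
time: 8.18
position: [0.4735, 0.0444, 0.0703]
tool_rot: [0.395, 0.918, 0.005, 0.008]
ft_force: [13.3, 16.0, -6.9]
grip_width: 0.0154
0.12257712300781483 -132.30938440226254
```

The force suggests it is a little past the detent, so I'll open the fingers and let the spring settle it.

```bash
python3 -m pendant '[[[0,0,0],0],[[0,0,0],0],[[0,0,0],0],[[0,0,0],0],[[0,0,0],0],[[0,0,0],0],[[0,0,0],0],[[0,0,0],0]]' 45 |head -4;  python3 -m pendant '[[[0,0,-20],0],[[0,0,-30],0],[[0,0,-40],0],[[0,0,-40],0],[[0,0,-40],0],[[0,0,0],0]]'
python3 - <<'E'
from h import *
go(.56,.255,.24,-6)
c=camera("top");s=camera("scene")
a=cv2.resize(c["pixels"][150:265,105:225],None,fx=3.3,fy=3.3,interpolation=cv2.INTER_CUBIC)
b=cv2.resize(s["pixels"][90:205,220:340],None,fx=3.3,fy=3.3,interpolation=cv2.INTER_CUBIC)
h=cv2.convertScaleAbs(np.hstack([a,b]),alpha=1.4);cv2.imwrite("pics/crop3.png",h)
E
```

```text
time: 9.18
position: [0.4648, 0.0427, 0.0695]
tool_rot: [0.394, 0.919, 0.0, -0.0]
ft_force: [-1.3, 0.1, 0.2]
time: 9.93
position: [0.4667, 0.0425, 0.2424]
tool_rot: [0.393, 0.919, 0.001, 0.004]
ft_force: [0.2, -0.3, -0.1]
grip_width: 0.045
t 9.93 pos [0.4667 0.0425 0.2424] head 133.7 F [ 0.2 -0.3 -0.1] grip 45.0 tilt [ 0.007 -0.001 -1.   ]
shift(mm) [ 89.3 214.2   2.8] turn 139.7
```

View pics/crop3.png

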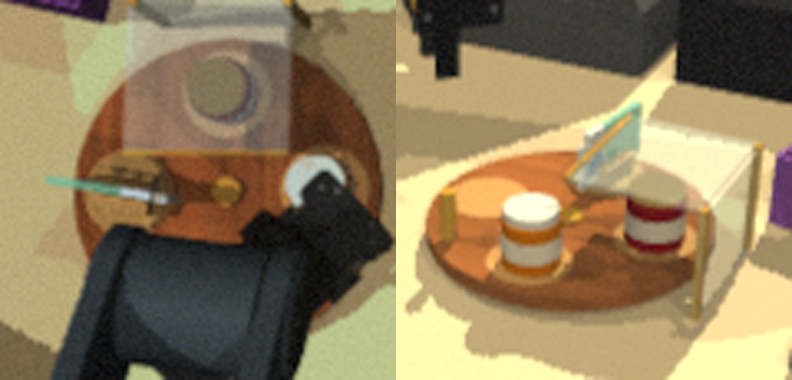

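Turned: stand now on the left (top crop 130,190). The plate runs from clear end (47,181) to frosted end (178,201), the red jar is under the canopy and the white-lid jar is on the right.

```bash
python3 - <<'E'
from h import *
c=camera("top");s=camera("scene")
P=[ray(c,105+u/3.3,150+v/3.3,.096) for u,v in ((47,181),(115,190),(178,201))]
for p in P: print(p.round(4))
d=P[2]-P[0]; print("len",np.linalg.norm(d),"head",np.degrees(np.arctan2(d[1],d[0])))
print("stand",ray(c,105+127/3.3,150+190/3.3,.056).round(3))
g=ray(s,220+52/3.3,90+190/3.3,.085); print("peg",g, np.degrees(np.arctan2(g[1]-.135,g[0]-.556)))
m=P[0]+(.110*.0+.035)*d/np.linalg.norm(d); print("grip at",m)
E
```

```text
[0.5647 0.2871 0.096 ]
[0.5555 0.2243 0.096 ]
[0.5445 0.1663 0.096 ]
len 0.1224717782855781 head -99.50873369886533
stand [0.558 0.225 0.056]
peg [0.47137509 0.04010241 0.085     ] -131.72498026820145
grip at [0.55892359 0.25255754 0.096     ]
```

```bash
python3 -m pendant '[[[0,0,0],10.4],[[0,0,0],10.4],[[0,0,0],10.4],[[0,0,0],10.4],[[0,0,0],10.4],[[0,0,0],10.4],[[0,0,0],10.4],[[0,0,0],10.4]]' |head -1;  python3 -m pendant '[[[0,0,0],10],[[0,0,0],10],[[0,0,0],10],[[0,0,0],10],[[0,0,0],10],[[0,0,0],10],[[0,0,0],0]]' | head -1
python3 - <<'E'
from h import *
go(.5586,.249,.18,-9)
E
```

```text
time: 11.12
time: 12.0
t 12.00 pos [0.464  0.0427 0.2382] head -9.4 F [-0.4 -0.2 -0.4] grip 44.9 tilt [-0.003  0.    -1.   ]
shift(mm) [  59.7 -219.    57.9] turn -0.4
```

```bash
python3 -m pendant '[[[12,-45,5],0],[[12,-45,5],0],[[12,-45,10],0],[[12,-45,15],0],[[12,-39,20],0],[[0,0,0],0],[[0,0,0],0]]' |head -1
python3 - <<'E'
from h import *
go(.5586,.249,.081,-9)
c=camera("top");s=camera("scene")
a=cv2.resize(c["pixels"][150:265,105:225],None,fx=3.3,fy=3.3,interpolation=cv2.INTER_CUBIC)
b=cv2.resize(s["pixels"][90:205,220:340],None,fx=3.3,fy=3.3,interpolation=cv2.INTER_CUBIC)
h=cv2.convertScaleAbs(np.hstack([a,b]),alpha=1.4);cv2.imwrite("pics/crop4.png",h)
E
```

```text
time: 12.88
t 12.88 pos [0.5594 0.2482 0.1836] head -9.4 F [-1.  -0.2 -0.5] grip 45.0 tilt [-0.003 -0.001 -1.   ]
shift(mm) [ -0.7  -0.8 102.6] turn -0.4
```

View pics/crop4.png

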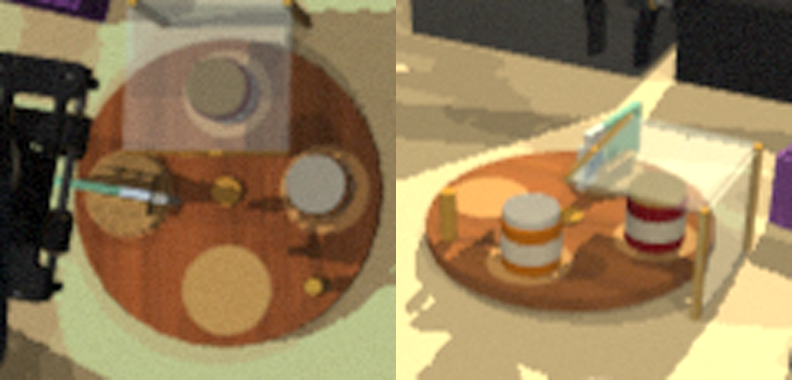

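Hub (227,190) to empty bay (227,290) is now exactly a quarter turn from the first picture, so the carousel is in its detent. Next I go down on the clear part and grip.

```bash
python3 -m pendant '[[[0,0,30],0],[[0,0,30],0],[[0,0,20],0],[[0,0,12],0],[[0,0,8],0],[[0,0,0],0],[[0,0,0],0]]' | head -4
python3 -m pendant '[[[0,0,0],0],[[0,0,0],0],[[0,0,0],0],[[0,0,0],0],[[0,0,0],0]]' 4 25
python3 - <<'E'
from h import *
go(.5586,.249,.081,-9)
E
```

```text
time: 13.85
position: [0.5609, 0.2488, 0.0853]
tool_rot: [0.997, -0.083, 0.001, -0.0]
ft_force: [-0.6, -0.9, -0.4]
time: 14.48
position: [0.5603, 0.2487, 0.0845]
tool_rot: [0.997, -0.083, 0.0, -0.0]
ft_force: [-0.6, 0.3, 1.2]
grip_width: 0.0077
t 14.47 pos [0.5603 0.2487 0.0845] head -9.5 F [-0.6  0.3  1.2] grip 7.7 tilt [ 0.  0. -1.]
shift(mm) [-1.7  0.   3.5] turn -0.5
```

Gripped at 7.7 mm. I'll lift it slowly, then check.

```bash
python3 -m pendant '[[[0,0,-6],0],[[0,0,-6],0],[[0,0,-8],0],[[0,0,-10],0],[[0,0,-20],0],[[0,0,-30],0],[[0,0,-40],0],[[0,0,-20],0]]'
python3 -m pendant '[[[0,0,0],0],[[0,0,0],0]]' | head -1
python3 - <<'E'
from h import *
go(.56,-.24,.21,0)
c=camera("top");s=camera("scene")
a=cv2.resize(c["pixels"][130:265,85:225],None,fx=2.8,fy=2.8,interpolation=cv2.INTER_CUBIC)
b=cv2.resize(s["pixels"][70:205,200:340],None,fx=2.8,fy=2.8,interpolation=cv2.INTER_CUBIC)
h=cv2.convertScaleAbs(np.hstack([a,b]),alpha=1.4);cv2.imwrite("pics/crop5.png",h)
E
```

```text
time: 15.48
position: [0.5613, 0.249, 0.2277]
tool_rot: [0.997, -0.083, 0.002, -0.001]
ft_force: [0.3, 0.2, -0.4]
grip_width: 0.0075
time: 15.72
t 15.72 pos [0.5595 0.2485 0.2239] head -9.5 F [-0.9 -0.3 -1.1] grip 8.1 tilt [-0.002 -0.    -1.   ]
shift(mm) [ 81.5 481.7  14.1] turn -9.5
```

View pics/crop5.png

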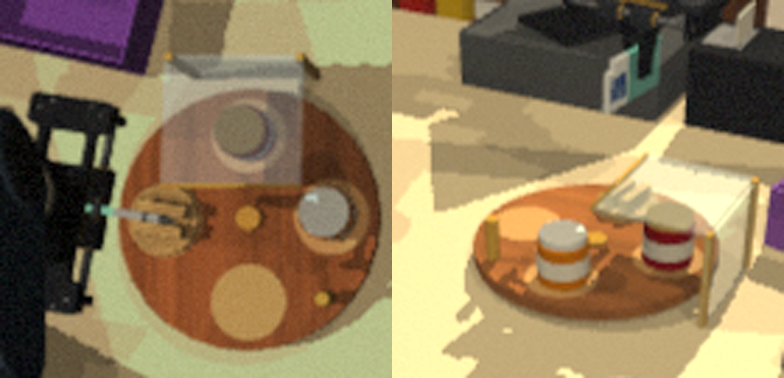

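The plate hangs level in the fingers with its label (scene crop 617,88) showing. Stand and jars are in place. I'll carry it over the mat.

```bash
python3 -m pendant '[[[3,20,0],0],[[8,48,0],0],[[8,48,0],0],[[8,48,0],0],[[8,48,0],0],[[8,48,0],0],[[8,48,0],0],[[8,48,0],0]]' |head -1;  python3 -m pendant '[[[8,48,0],0],[[8,48,0],0],[[4,20,0],0],[[2,10,0],0],[[0,0,20],0],[[0,0,40],0],[[0,0,40],0],[[0,0,30],0]]' | head -1;python3 -m pendant '[[[0,0,15],0],[[0,0,0],0],[[0,0,0],0]]' | head -3
python3 - <<'E'
from h import *
go(.562,-.24,.051,-9.5)
E
```

```text
time: 16.82
time: 17.82
time: 18.2
position: [0.5611, -0.2402, 0.0808]
tool_rot: [0.997, -0.083, 0.001, 0.001]
t 18.20 pos [ 0.5611 -0.2402  0.0808] head -9.5 F [-0.3  0.2 -0.6] grip 7.8 tilt [ 0.002 -0.001 -1.   ]
shift(mm) [ 0.8 -0.4 29.8] turn -0.0
```

```bash
python3 -m pendant '[[[0,0,10],0],[[0,0,8],0],[[0,0,5],0],[[0,0,3],0],[[0,0,2],0],[[0,0,0],0],[[0,0,0],0]]'

```

```text
time: 19.08
position: [0.5603, -0.2401, 0.0517]
tool_rot: [0.997, -0.083, 0.0, 0.0]
ft_force: [0.4, -0.1, -0.8]
grip_width: 0.0077
```

```bash
python3 -m pendant '[[[0,0,1],0],[[0,0,0],0]]'|sed -n 2,4p;python3 -m pendant '[[[0,0,1],0],[[0,0,0],0]]'|sed -n 2,4p

```

```text
position: [0.5602, -0.24, 0.0506]
tool_rot: [0.997, -0.083, 0.0, 0.0]
ft_force: [0.2, 0.0, -0.6]
position: [0.5603, -0.2401, 0.0505]
tool_rot: [0.997, -0.083, 0.0, 0.0]
ft_force: [-1.8, 1.3, 5.2]
```

Contact with the mat felt (5 N). Opening just enough to keep the plate caged.

```bash
python3 -m pendant '[[[0,0,0],0],[[0,0,0],0],[[0,0,0],0],[[0,0,0],0]]' 24 10
python3 - <<'E'
from h import *
c=camera("top");s=camera("scene")
print(proj(c,[.56,-.24,.05]),proj(s,[.56,-.24,.05]))
a=cv2.resize(c["pixels"][150:260,240:370],None,fx=3,fy=3,interpolation=cv2.INTER_CUBIC)
b=cv2.resize(s["pixels"][160:270,150:280],None,fx=3,fy=3,interpolation=cv2.INTER_CUBIC)
h=cv2.convertScaleAbs(np.hstack([a,b]),alpha=1.4);cv2.imwrite("pics/crop6.png",h)
E
```

```text
time: 20.08
position: [0.5602, -0.2401, 0.0494]
tool_rot: [0.997, -0.083, -0.0, -0.0]
ft_force: [0.4, 0.0, -0.3]
grip_width: 0.0237
[292.08802613 204.56990417] [214.65065959 211.07353669]
```

View pics/crop6.png

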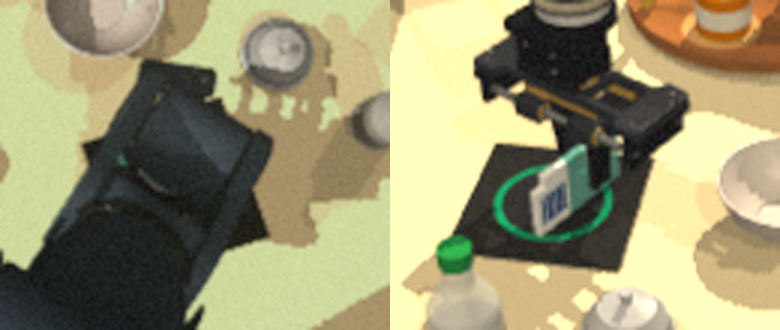

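The plate stands upright on the mat in the open jaws, label facing the scene camera (crop 553,200). Opening wide, raising a bit, then pushing the top towards the robot to topple it label-up.

```bash
python3 -m pendant '[[[0,0,-8],0],[[0,0,-14],0],[[0,0,0],0],[[0,0,0],0],[[-12,0,0],0],[[-12,0,0],0],[[-8,0,0],0],[[-5,0,0],0]]' 87 10 |head -4
python3 -m pendant '[[[-4,0,0],0],[[-4,0,0],0],[[-4,0,0],0],[[-4,0,0],0],[[-4,0,0],0],[[0,0,0],0],[[0,0,0],0],[[0,0,0],0]]'
python3 -m pendant '[[[0,0,-30],0],[[0,0,-40],0],[[0,0,-50],0],[[0,-50,0],0],[[0,-50,0],0],[[0,-50,0],0],[[0,0,0],0]]'|head -2
python3 - <<'E'
from h import *
c=camera("top");s=camera("scene")
a=cv2.resize(c["pixels"][150:260,240:370],None,fx=3,fy=3,interpolation=cv2.INTER_CUBIC)
b=cv2.resize(s["pixels"][160:270,150:280],None,fx=3,fy=3,interpolation=cv2.INTER_CUBIC)
h=cv2.convertScaleAbs(np.hstack([a,b]),alpha=1.4);cv2.imwrite("pics/crop7.png",h)
E
```

```text
time: 21.18
position: [0.5229, -0.2337, 0.0715]
tool_rot: [0.997, -0.083, -0.0, -0.0]
ft_force: [-0.6, -1.0, -0.7]
time: 22.18
position: [0.5042, -0.2307, 0.0716]
tool_rot: [0.997, -0.083, 0.0, 0.0]
ft_force: [0.6, 0.4, -0.2]
grip_width: 0.087
time: 23.05
position: [0.5286, -0.0794, 0.1916]
```

View pics/crop7.png

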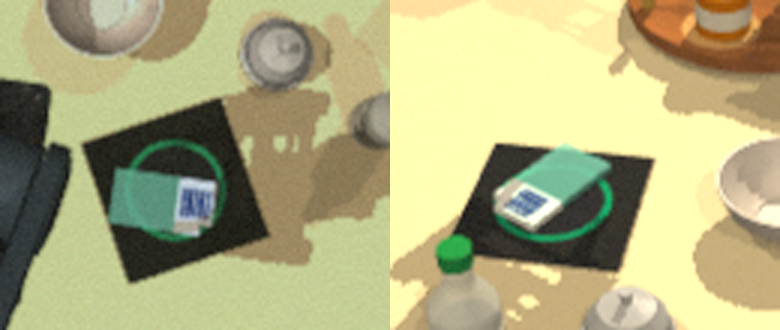

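Label up and lying flat: clear end at crop (112,198), frosted end at (215,207). Next is the grip across the 60 mm width.

```bash
python3 - <<'E'
from h import *
c=camera("top")
f=lambda u,v,z=.012: ray(c,240+u/3,150+v/3,z)
A,B,C,D=f(115,170),f(111,225),f(218,179),f(212,236)
print(A,B,C,D)
d=(C+D-A-B)/2; n=d/np.linalg.norm(d); m=(A+B+C+D)/4; print("len",np.linalg.norm(d),"wid",np.linalg.norm(A-B),"head",np.degrees(np.arctan2(d[1],d[0])),"mid",m)
im=c["pixels"][195:235,270:320]; hsv=cv2.cvtColor(im,cv2.COLOR_BGR2HSV); 
mask=(hsv[...,2]>60).astype(np.uint8); mask=cv2.morphologyEx(mask,cv2.MORPH_OPEN,np.ones((5,5),np.uint8))
k,l,st,_=cv2.connectedComponentsWithStats(mask); i=l[22,15]; print(st[i]); r=cv2.minAreaRect(np.argwhere(l==i)[:,::-1].astype(np.float32)); print(r, ray(c,270+r[0][0],195+r[0][1],.012))
g=m-.02*n; g[2]=.030; print("grip",g)
go(*g,-9.5)
mt=[ray(c,240+u/3,150+v/3,.004) for u,v in((83,145),(220,99),(268,236),(130,282))]; print("mat",np.mean(mt,0))
E
```

```text
[ 0.55609778 -0.19858264  0.012     ] [ 0.49716943 -0.19309654  0.012     ] [ 0.54469307 -0.3090326   0.012     ] [ 0.48381517 -0.30088335  0.012     ]
len 0.1098183645547308 wid 0.05918317768844865 head -96.47253510203953 mid [ 0.52044386 -0.25039878  0.012     ]
[  0  11  42  29 836]
((20.5, 25.0), (28.0, 41.0), 90.0) [ 0.51254743 -0.23684743  0.012     ]
grip [ 0.5226984  -0.23052626  0.03      ]
t 23.20 pos [ 0.5291 -0.0833  0.1916] head -9.5 F [-0.6  0.6  0.6] grip 87.4 tilt [ 0.    -0.001 -1.   ]
shift(mm) [ 18.  146.2 161.7] turn -0.0
mat [ 0.53377625 -0.26356091  0.004     ]
```

```bash
python3 -m pendant '[[[6,45,20],0],[[6,45,25],0],[[6,40,25],0],[[0,16,20],-3],[[0,0,0],0],[[0,0,0],0]]' 87 20|head -2
python3 - <<'E'
from h import *
go(.5227,-.2305,.029,-6.5)
E
```

```text
time: 23.95
position: [0.5223, -0.23, 0.102]
t 23.95 pos [ 0.5223 -0.23    0.102 ] head -6.7 F [ 0.1 -0.1 -0.1] grip 86.8 tilt [ 0.  0. -1.]
shift(mm) [ 0.5  0.4 73. ] turn -0.2
```

```bash
python3 -m pendant '[[[0,0,25],0],[[0,0,20],0],[[0,0,15],0],[[0,0,8],0],[[0,0,4],0],[[0,0,0],0],[[0,0,0],0]]'|sed -n 2,4p
python3 -m pendant '[[[0,0,0],0],[[0,0,0],0],[[0,0,0],0],[[0,0,0],0],[[0,0,0],0],[[0,0,0],0]]' 55 20

```

```text
position: [0.5227, -0.2299, 0.03]
tool_rot: [0.998, -0.057, 0.0, 0.0]
ft_force: [0.7, 0.3, 0.3]
time: 25.58
position: [0.5226, -0.2297, 0.0296]
tool_rot: [0.998, -0.057, 0.0, 0.0]
ft_force: [-0.3, 0.4, 0.8]
grip_width: 0.0596
```

```bash
python3 -m pendant '[[[0,0,-3],0],[[0,0,-7],0],[[0,0,-15],0],[[0,0,-25],0],[[0,0,-40],0],[[5,-8,-40],0],[[5,-8,-40],0],[[4,-7,-20],0]]' 55 30|tail -1
python3 -m pendant '[[[0,0,0],0],[[0,0,0],0],[[0,0,0],0],[[0,0,0],0]]'
python3 - <<'E'
from h import *
c=camera("top");s=camera("scene")
a=cv2.resize(c["pixels"][130:260,120:370],None,fx=2,fy=2,interpolation=cv2.INTER_CUBIC)
b=cv2.resize(s["pixels"][90:290,150:350],None,fx=2,fy=2,interpolation=cv2.INTER_CUBIC)
h=np.zeros((400,900,3),np.uint8);h[:260,:500]=a;h[:,500:]=b
h=cv2.resize(cv2.convertScaleAbs(h,alpha=1.4),(792,352));cv2.imwrite("pics/crop8.png",h)
print(proj(s,[.534,-.2635,.2]),proj(s,[.536,-.264,.2]))
E
```

```text
grip_width: 0.0596
time: 27.08
position: [0.5384, -0.2084, 0.2185]
tool_rot: [0.998, -0.057, -0.001, -0.001]
ft_force: [-0.2, 0.2, -1.4]
grip_width: 0.0593
[197.2185831  166.07119101] [197.77823437 166.35304993]
```

View pics/crop8.png

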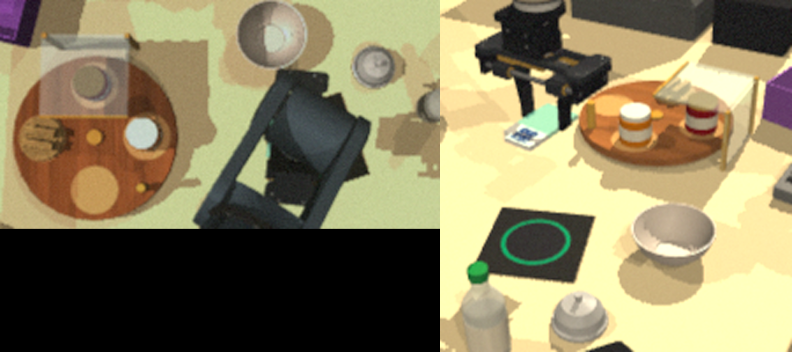

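The plate is held flat, label up. Label pixel is (199,164) against an expected (197,166) for the mat centre at 0.20 m, about 7 mm off. Carousel, stand, jars and bystanders are in place, so I'm handing in.

```bash
python3 - <<'E'
from h import *
from rig import order
o=robot.get_obs();print(abs(o["joint_velocities"]).max(),o["grip_width"],o["time"])
order.hand_in()
E
```

```text
0.003858344240358477 0.059361114116143664 27.175
the job is handed in; nothing more can be done
```

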